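# Open the pot and put in the steaming plate

## Robot

A 7-joint arm with a two-finger parallel gripper is mounted at the origin on a cart in front of the work surface, level with it; the furniture and walls round the work are solid. World frame = base frame: x ahead of the robot, y to its left, z up, the work surface at z = 0. Lengths are in m, angles in rad, forces in N, time in s.
With the tool pointing down it reaches from about 0.35 to 0.9 m from the base axis. Payload 7.2 kg.
Tool frame: the origin (TCP) lies at the very end of the fingers, on their centre line; the grasp point (between the pads) lies 19 mm behind it; z points along the fingers, y is the direction in which the jaws open and shut (so a half turn about z gives the same grasp; the last joint's range is limited). The gripper opens to 85 mm and grips with 20 to 120 N. Pads are 22 mm wide; open, the fingers measure 114 mm over their backs; the gripper's body (76 mm by 85 mm) begins 54 mm behind the grasp point. The pads swing forward as they close: fully open they stand 13 mm farther back than shut.
Start: joints at [1.039, 0.411, -0.013, 1.596, 0.006, 1.134, -0.082], TCP at [0.28, -0.559, 0.231] pointing down, gripper open.
Joint ranges: [-2.95, 2.95], [-0.29, 1.99], [-1.47, 1.44], [0.14, 2.54], [-1.03, 4.17], [0.13, 1.85], [-2.86, 2.86]. Speed limits (rad/s): [2.39, 2.39, 3.01, 3.01, 3.14, 3.14, 3.14].

## Interface

Orientations are given as a unit quaternion [w, x, y, z].
In Python, from cell import bot, imaging, workorder gives the robot as it stands.
- The arm moves only by the tool carry_out, never from a script. Its argument "deltas" is a list that holds one entry, the list of rows, each a list of 7 numbers: the shift along the world's x, y, z in units of 30 mm (1.0 is 30 mm), then the turn, a rotation vector about the world's x, y, z in units of 6 degrees (1.0 is 6 degrees), then the finger opening in mm, from 0 to 85.4. In form: [[[dx, dy, dz, rx, ry, rz, jaw], ...]]. A call has 1 to 8 rows; each row shifts and turns the pose as measured when the row begins; what a row does not reach is not made up. A row lasts 1/12 s, in which the tool goes at most 41.7 mm and 7.16 degrees, less where a joint would pass 70% of its speed; a pose out of reach is approached as far as the arm can. A call is refused whole if a number of a shift passes 1 or a number of a turn 1, either way. A call with a gripper value outside its range is refused whole. The fingers move at their own pace and stop on an object; "force" is the grip in N (left out, the last holds). Time passes only in rows, so rows that do not move let the fingers close. It gives the time, the measured TCP pose, the force and the opening at its end, in the units of the state.
- bot.get_state(): the state, without advancing time (a new reading comes with each control period).
- imaging.read_camera(name): name is "side" or "top" or "wrist"; returns the picture (384x512x3 uint8, red, green, blue); there is no depth.
- imaging.camera_params(name): a dict with "fx", "fy", "cx", "cy" (pixels), "R" (3x3) and "t" (3): a world point X has camera coordinates R X + t; the wrist camera has in their place "mount" (4x4, takes a point from camera to tool coordinates, whose origin is the TCP and whose axes are the flange's). Camera axes: x right, y down, z forward; pixel columns grow to the right and rows downward; lengths in m; the calibration is good to about 2 mm. A picture is of the moment at which its call begins: read the wrist's pose just before it. camera_params takes no time and is no camera call.
- workorder.sign_off(): hands the job in, once; it reports no verdict.
The state is a dict: "clock": time; "joint_pos": joint angles; "joint_velocities": joint speeds; "joint_efforts": joint torques, N m; "tool_pos": TCP position; "orientation": TCP orientation; "force": force on the tool from outside, world axes, zero at the start; "wrist_torque": the same for the moment, N m; "finger_gap": finger opening in m.
Only numpy, scipy, OpenCV 4.12 (cv2) and the standard library are available. Lean on these libraries where they do the work, as an engineer would, in place of code of your own. Each camera call takes 0.05 s, during which the arm holds its last target.

## Task

Lift the lid off the pot by its knob and set it down gently, knob up, in the middle of the round cork trivet. Then pick up the steaming plate by its handle and lower it gently into the open pot, turned so that its tongue goes through the notch in the pot's rim and the plate lies flat on the ledge inside. Leave the pot where it is, do not disturb the mug, tub, tape roll and tin behind, and let go of everything.

Things in the scene. Friction and masses are not known exactly. Their poses are not given: they have to be found in the camera images.
- pot: Heavy grey metal pot (3 kg), loose. Origin: centre of underside, z up. 170 mm outside, rim at 95 mm. Upper wall (70-95 mm) 6 mm thick, bore 158 mm; level ledge 8 mm wide all round inside at 70 mm; 142 mm wide inside below it. One notch in the rim on its own -x side, 30 mm wide, cut down to ledge level. Loop handles at +y and -y, below the rim, reach 120 mm from the axis.
- pot_notch (a point): Middle of the notch's floor in the pot wall, 82 mm from the pot's axis along the pot's -x, 70 mm above its underside.
- lid: Loose round grey lid, 176 mm wide, 0.5 kg, on the pot at the start. Origin: centre of its underside (a 150 mm disc, 6 mm thick, that sits inside the rim: on the pot the origin is 89 mm above the pot's). Top face 14 mm above the origin. Round steel knob, 36 mm wide, 26 to 52 mm above the origin, on a 20 mm stem. z points up through the knob.
- lid_knob (a point): Centre of the lid's knob, on the axis 39 mm above the lid's origin: the place to grip.
- steam_plate: Loose perforated steel disc, 151 mm wide, 5 mm thick, 0.3 kg, lying on the worktop. Origin: centre of underside, z up. One tongue 20 mm wide reaches 100 mm from the centre along its -x. Bar handle along its x: 64 mm long, 12 mm thick, 32 to 52 mm above the underside, on posts at x +-24 mm. Home: origin 70 mm above the pot's, same x, y and yaw as the pot.
- plate_handle (a point): Middle of the plate's bar handle, 42 mm above the plate's underside: the place to grip, fingers closing along the plate's y.
- trivet: Round cork trivet, 200 mm in diameter, 10 mm thick, fixed to the worktop. Origin: centre of its underside; its top is 10 mm above it. Resting place of the lid.
- mug: White mug standing behind the work, 80 x 120 x 101 mm, origin: centre of its underside. Leave alone.
- tub: Small closed plastic tub with a white foil top behind the work, 72 mm wide, 71 mm high, origin: centre of its underside. Leave alone.
- tape: Roll of beige tape lying flat behind the work, 104 mm wide, 25 mm high, origin: centre of its underside. Leave alone.
- tin: Low round tin behind the work, 86 mm in diameter, 40 mm high, origin: centre of its underside. Leave alone.

How it is judged:
On the way, in this order (a step that is already met when the one before it is completed fails the run):
1. the lid rests knob up on the middle of the cork trivet, let go (horizontal distance between lid and trivet below 0.03 m and z of lid in the frame of trivet between 0.006 and 0.014 m and angle between lid's own z axis and vertical below 0.06 rad and linear speed of lid below 0.03 m/s and contact force between lid and the fingers below 0.1 N), for 0.2 s.
2. the steaming plate lies flat on the ledge in the pot, its tongue in the notch, let go (horizontal distance between steam_plate and pot below 0.008 m and z of steam_plate in the frame of pot between 0.066 and 0.074 m and angle between steam_plate's own z axis and vertical below 0.05 rad and angle between the x axis of steam_plate and the x axis of pot, either way round below 0.12 rad and linear speed of steam_plate below 0.03 m/s and contact force between steam_plate and the fingers below 0.1 N), for 0.2 s.
At the end, for the whole second after the job is handed in: Lid flat (0.06 rad), knob up on the trivet, centres within 30 mm; plate on the ledge in the pot (origin 70 mm above the pot's, +-4 mm), level within 0.05 rad, centred within 8 mm, tongue in the notch (0.12 rad); pot upright within 0.05 rad; lid and plate released, at rest (all of step 1 and all of step 2 and angle between pot's own z axis and vertical below 0.05 rad); the robot touches nothing.
It fails at once if the pot is pushed more than 40 mm from where it stood (distance of pot from where it was at the start of the episode above 0.04 m).
It fails at once if the lid strikes the trivet faster than 0.5 m/s (dropped) (horizontal distance between lid and trivet below 0.1 m and z of lid in the frame of trivet below 0.02 m and linear speed of lid above 0.5 m/s).
It fails at once if the steaming plate drops into the pot faster than 0.9 m/s (horizontal distance between steam_plate and pot below 0.05 m and z of steam_plate in the frame of pot below 0.1 m and linear speed of steam_plate above 0.9 m/s).
It fails at once if the mug, tub, tape roll or tin is shifted by more than 30 mm or tipped (distance of any of mug, tub, tape, tin from where it was at the start of the episode above 0.03 m or angle between any of mug, tub, tape, tin's own z axis and vertical above 0.5 rad).
It also fails if it takes over 69 s, if anything falls off the work surface, if the arm or the gripper's body presses on something with over 40 N, if the wrist force passes 120 N, or if a joint passes its speed limit or range.

## Working session

There is one attempt and no reset: what is moved stays moved. The work goes in short steps, Python scripts to look and compute and a tool call to move; the robot and the scene stay as the last step left them, time stands still between calls to the robot, and variables do not carry over. Pictures are saved under pics/ and viewed, and the job is handed in when it is done.

Besides the shell and the picture viewer there is one more tool, called after ">>>" as a command line: name --argument value ..., lists and objects as JSON in quotes. carry_out: Moves the arm, as the interface text tells. Its arguments: {"type":"object","properties":{"deltas":{"type":"array","items":{"type":"array","items":{"type":"array","items":{"type":"number"}}}},"force":{"type":"number"}},"required":["deltas"]}

```bash
ls; mkdir -p pics; python3 - <<'E'
from cell import bot, imaging, workorder
import cv2
print(bot.get_state())
for n in ("side","top","wrist"):
    im=imaging.read_camera(n); cv2.imwrite(f"pics/a_{n}.png",cv2.cvtColor(im,cv2.COLOR_RGB2BGR)); print(n,imaging.camera_params(n))
E
```

```text
pics
{'clock': 0.0, 'joint_pos': array([ 1.03882728,  0.41188685, -0.01270465,  1.59704952,  0.00557833,
        1.13428487, -0.08220623]), 'joint_velocities': array([-0.00127439,  0.001242  , -0.00085136, -0.00086259, -0.00117903,
       -0.00314334, -0.00052283]), 'joint_efforts': array([-5.10746679e-05, -6.00617981e+01,  6.82047028e-01, -2.99398434e+01,
        1.37588845e-02,  1.06408811e-02, -9.11010147e-06]), 'tool_pos': array([ 0.27932083, -0.55855922,  0.23045899]), 'orientation': array([-7.62832482e-04,  9.73234442e-01,  2.29813154e-01, -2.29633912e-04]), 'force': array([-0.19505238,  0.61407377,  0.29618342]), 'wrist_torque': array([ 0.06172838,  0.01336442, -0.0002192 ]), 'finger_gap': 0.08537076313464279}
side {'fx': 474.9319218551697, 'fy': 474.9319218551697, 'cx': 251.42729744737554, 'cy': 195.4951005897675, 'R': array([[-0.85110136, -0.52496362, -0.00629934],
       [-0.27397564,  0.45435649, -0.84764234],
       [ 0.44784353, -0.71970368, -0.53053067]]), 't': array([0.47239833, 0.23884047, 0.91960463])}
top {'fx': 425.35517936379716, 'fy': 425.35517936379716, 'cx': 258.8687844780352, 'cy': 198.38567585093998, 'R': array([[ 0.00730938, -0.99987218, -0.01421986],
       [-0.98338019, -0.00460759, -0.18149977],
       [ 0.18141105,  0.01531018, -0.98328817]]), 't': array([-0.00330087,  0.56705817,  1.04149161])}
wrist {'fx': 345.72560068445523, 'fy': 345.72560068445523, 'cx': 258.1307825113297, 'cy': 188.9928524555345, 'mount': array([[ 1.22166584e-03, -9.45596580e-01, -3.25339232e-01,
         8.48046910e-02],
       [ 9.99999239e-01,  1.21110207e-03,  2.34988369e-04,
        -7.03273165e-04],
       [ 1.71814820e-04, -3.25339271e-01,  9.45597340e-01,
        -1.41734216e-01],
       [ 0.00000000e+00,  0.00000000e+00,  0.00000000e+00,
         1.00000000e+00]])}
```

View pics/a_top.png

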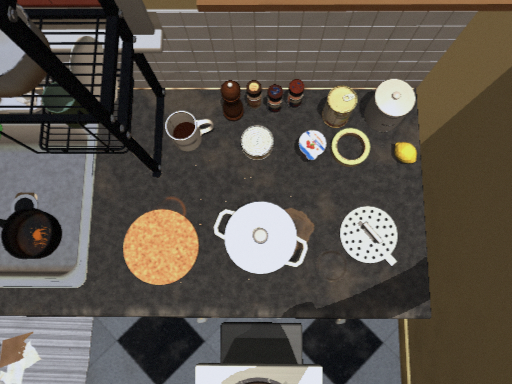

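View pics/a_side.png

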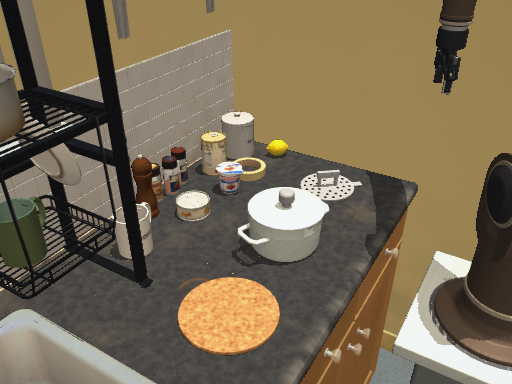

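```bash
cat > h.py <<'E'
import numpy as np, cv2
from cell import bot, imaging, workorder
from scipy.spatial.transform import Rotation as Ro
def cam(n,st=None):
    p=imaging.camera_params(n); 
    if 'R' in p: return p,p['R'],p['t']
    st=st or bot.get_state(); q=st['orientation']; Rt=Ro.from_quat([q[1],q[2],q[3],q[0]]).as_matrix()
    M=np.array(p['mount']); Rc=Rt@M[:3,:3]; c=Rt@M[:3,3]+st['tool_pos']
    return p,Rc.T,-Rc.T@c
def px2w(n,u,v,z,st=None):
    p,R,t=cam(n,st); d=R.T@np.array([(u-p['cx'])/p['fx'],(v-p['cy'])/p['fy'],1]); c=-R.T@t
    return c+d*(z-c[2])/d[2]
def w2px(n,X,st=None):
    p,R,t=cam(n,st); X=np.atleast_2d(X); c=X@R.T+t
    return np.c_[p['fx']*c[:,0]/c[:,2]+p['cx'],p['fy']*c[:,1]/c[:,2]+p['cy']]
def yaw(st):
    q=st['orientation']; Rt=Ro.from_quat([q[1],q[2],q[3],q[0]]).as_matrix(); return np.degrees(np.arctan2(Rt[1,1],Rt[0,1])), Rt
def save(n,name,crop=None,k=1):
    st=bot.get_state(); im=imaging.read_camera(n); b=cv2.cvtColor(im,cv2.COLOR_RGB2BGR); cv2.imwrite(f'pics/{name}_full.png',b)
    if crop: b=b[crop[1]:crop[3],crop[0]:crop[2]]
    cv2.imwrite(f'pics/{name}.png',cv2.resize(b,None,fx=k,fy=k,interpolation=cv2.INTER_CUBIC)); return st,im
E
python3 - <<'E'
from h import *
im=cv2.imread('pics/a_top.png')
cv2.imwrite('pics/a_top_pot.png',cv2.resize(im[190:290,110:310],None,fx=4,fy=4,interpolation=cv2.INTER_CUBIC))
cv2.imwrite('pics/a_top_plate.png',cv2.resize(im[195:275,330:410],None,fx=7,fy=7,interpolation=cv2.INTER_CUBIC))
s=cv2.imread('pics/a_side.png')
cv2.imwrite('pics/a_side_z.png',cv2.resize(s[160:270,230:370],None,fx=5,fy=5,interpolation=cv2.INTER_CUBIC))
for n,u,v,z in(('knob',261,236,.14),('triv',161,246,.01),('plate',369,235,.005),('tongue',392,262,.005),('hL',220,221,.08),('hR',302,255,.08)): print(n,px2w('top',u,v,z))
print(px2w('side',286,196,.128),px2w('side',229,314,.01),px2w('side',329,186,.005), yaw(bot.get_state())[0])
E
```

```text
knob [ 0.46202982 -0.0068634   0.14      ]
triv [0.44648964 0.25676593 0.01      ]
plate [ 0.47912026 -0.2896489   0.005     ]
tongue [ 0.409213   -0.34643595  0.005     ]
hL [0.50434745 0.09573777 0.08      ]
hR [ 0.4219198  -0.10659519  0.08      ]
[ 0.46547712 -0.00370408  0.128     ] [0.44226821 0.2655849  0.01      ] [ 0.47604831 -0.28813733  0.005     ] -63.42536732455344
```

View pics/a_top_pot.png

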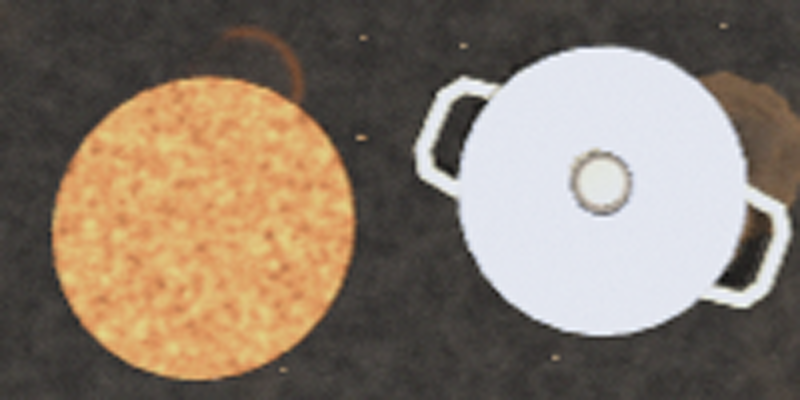

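View pics/a_top_plate.png

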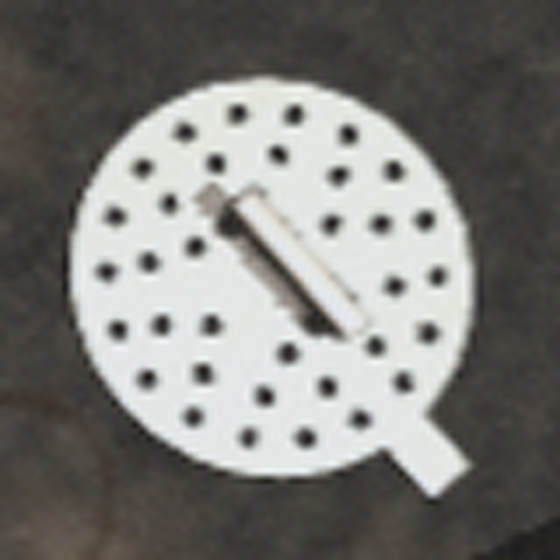

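View pics/a_side_z.png

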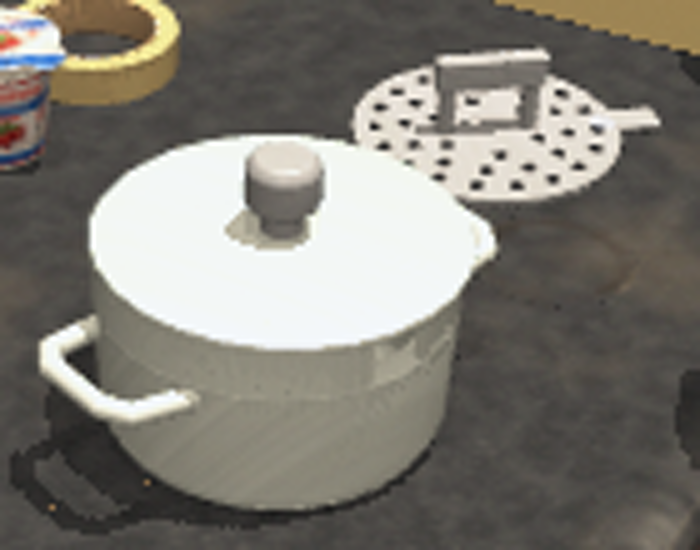

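```bash
python3 - <<'E'
from h import *
from scipy.optimize import least_squares
T=cv2.imread('pics/a_top.png'); S=cv2.imread('pics/a_side.png')
def big(mask):
    cs,_=cv2.findContours(mask.astype(np.uint8),cv2.RETR_EXTERNAL,cv2.CHAIN_APPROX_NONE); return max(cs,key=cv2.contourArea)[:,0,:].astype(float)
def fit(n,c,z,x0,r,rob=True):
    f=lambda p:[np.hypot(*(px2w(n,u,v,z)[:2]-p[:2]))-p[2] for u,v in c]
    s=least_squares(f,[*x0,r],loss='soft_l1',f_scale=.001); return s.x, np.sqrt(np.mean(np.square(s.fun)))
for n,I in(('top',T),('side',S)):
    hsv=cv2.cvtColor(I,cv2.COLOR_BGR2HSV)
    tr=(hsv[...,0]<25)&(hsv[...,1]>90)&(hsv[...,2]>130)
    w=np.zeros_like(tr); 
    if n=='top': w[200:295,115:205]=1
    else: w[265:360,170:290]=1
    print(n,'trivet',fit(n,big(tr&w),.01,(.446,.257),.1))
    wh=(I.min(2)>150); 
    c=big(wh&(np.add.outer(np.arange(384)*0,np.arange(512))>330) if n=='top' else wh&np.pad(np.ones((50,70),bool),((160,174),(298,144))))
    if n=='top':
        # plate: drop tongue & handle
        P=np.array([px2w(n,u,v,.005)[:2] for u,v in c]); 
        print('plate',fit(n,c,.005,(.479,-.29),.0755))
        far=P[np.hypot(*(P-[.479,-.29]).T)>.09]; print('tongue tip mean',far.mean(0),len(far))
        l=T.min(2)>190; w=np.zeros_like(l); w[195:280,222:300]=1
        c=big(l&w); c=c[(np.hypot(c[:,0]-261,c[:,1]-238)<39)]
        print('lid',fit(n,c,.103,(.463,-.006),.088))
for n,z in(('hL',0),):
    for z in(.07,.075,.08): print(z,px2w('side',309,232,z), px2w('side',248,236,z))
E
```

```text
Traceback (most recent call last):
  File "h.py", line 11, in px2w
    p,R,t=cam(n,st); d=R.T@np.array([(u-p['cx'])/p['fx'],(v-p['cy'])/p['fy'],1]); c=-R.T@t
          ~~~^^^^^^
  File "h.py", line 5, in cam
    p=imaging.camera_params(n);
ValueError: time passes only in moves, steps and waits
```

```bash
python3 - <<'E'
s=open('h.py').read()
s=s.replace("def cam(","import functools\nCP=functools.lru_cache(None)(imaging.camera_params)\ndef cam(",1).replace("p=imaging.camera_params(n);","p=CP(n)")
open('h.py','w').write(s)
E
cat > fit.py <<'E'
from h import *
from scipy.optimize import least_squares
def big(mask):
    cs,_=cv2.findContours(mask.astype(np.uint8),cv2.RETR_EXTERNAL,cv2.CHAIN_APPROX_NONE); return max(cs,key=cv2.contourArea)[:,0,:].astype(float)
def fit(n,c,z,x0,r,st=None):
    W=np.array([px2w(n,u,v,z,st)[:2] for u,v in c])
    f=lambda p:np.hypot(*(W-p[:2]).T)-p[2]
    s=least_squares(f,[*x0,r],loss='soft_l1',f_scale=.001); return s.x.round(4), np.median(abs(s.fun)).round(4)
E
python3 - <<'E'
from fit import *
T=cv2.imread('pics/a_top.png'); S=cv2.imread('pics/a_side.png')
def win(x0,y0,x1,y1):
    w=np.zeros((384,512),bool); w[y0:y1,x0:x1]=1; return w
for n,I,w in(('top',T,win(115,200,205,295)),('side',S,win(170,265,290,360))):
    hsv=cv2.cvtColor(I,cv2.COLOR_BGR2HSV)
    tr=(hsv[...,0]<25)&(hsv[...,1]>90)&(hsv[...,2]>130)
    print(n,'trivet',fit(n,big(tr&w),.01,(.446,.257),.1))
l=T.min(2)>150
c=big(l&win(330,195,410,275)); P=np.array([px2w('top',u,v,.005)[:2] for u,v in c])
f=fit('top',c,.005,(.479,-.29),.0755);print('plate',f)
far=P[np.hypot(*(P-f[0][:2]).T)>.093]; print('tongue tip mean',far.mean(0),len(far),'yaw',np.degrees(np.arctan2(*(f[0][:2]-far.mean(0))[::-1])))
c=big((T.min(2)>190)&win(222,195,300,280)); c=c[(np.hypot(c[:,0]-261,c[:,1]-238)<39)]
print('lid',fit('top',c,.103,(.463,-.006),.088))
for z in(.07,.075,.08): print(z,px2w('side',309,232,z))
c,s=np.cos(np.radians(-22.2)),np.sin(np.radians(-22.2))
print(w2px('side',[[.463-.085*c,-.006-.085*s,.082]]))
E
```

```text
top trivet (array([0.4466, 0.2584, 0.0982]), np.float64(0.0006))
side trivet (array([0.4468, 0.2605, 0.0991]), np.float64(0.0008))
plate (array([ 0.4817, -0.2881,  0.074 ]), np.float64(0.0008))
tongue tip mean [ 0.40666642 -0.34954555] 8 yaw 39.31430057429343
lid (array([ 0.4638, -0.0045,  0.0855]), np.float64(0.0006))
0.07 [0.39384058 0.01919613 0.07      ]
0.075 [0.39112775 0.0254701  0.075     ]
0.08 [0.38841492 0.03174407 0.08      ]
[[311.9084477  230.51752772]]
```

>>> carry_out --deltas '[[[0.33,1,0,0,0,0,85],[0.33,1,0,0,0,0,85],[0.33,1,0,0,0,0,85],[0.33,1,0,0,0,0,85],[0.33,1,0,0,0,0,85],[0.33,1,0,0,0,0,85],[0.33,1,0,0,0,0,85],[0.33,1,0,0,0,0,85]]]' --force 40

```text
clock: 0.82
tool_pos: [0.3539, -0.3146, 0.227]
orientation: [-0.001, 0.975, 0.224, -0.003]
force: [0.0, 0.9, 0.4]
finger_gap: 0.085
```

>>> carry_out --deltas '[[[0.36,1,0,0,0,0,85],[0.36,1,0,0,0,0,85],[0.36,1,0,0,0,0,85],[0.36,1,0,0,0,0,85],[0.36,1,0,0,0,0,85],[0.36,1,0,0,0,0,85],[0.36,1,0,0,0,0,85],[0.36,1,0,0,0,0,85]]]'

```text
clock: 1.48
tool_pos: [0.4406, -0.062, 0.2272]
orientation: [-0.0, 0.975, 0.223, -0.003]
force: [0.4, 0.1, 0.2]
finger_gap: 0.0848
```

>>> carry_out --deltas '[[[0.4,1,0,0,0,0,85],[0.2,0.8,0,0,0,0,85],[0,0,0,0,0,0,85],[0,0,0,0,0,0,85]]]'

```text
clock: 1.82
tool_pos: [0.4601, 0.0025, 0.2272]
orientation: [-0.002, 0.974, 0.228, -0.002]
force: [-0.4, -0.8, 0.3]
finger_gap: 0.085
```

```bash
python3 - <<'E'
from fit import *
st,im=save('wrist','w1'); print(st['tool_pos'],yaw(st)[0])
print(w2px('wrist',[[.4638,-.0045,.141],[.4638,-.0045,.103]],st))
g=im.min(2)
E
```

```text
[0.46008879 0.00253704 0.22722767] -63.664780634625075
[[270.87722277 196.90501578]
 [269.4437487  180.3977151 ]]
```

View pics/w1.png

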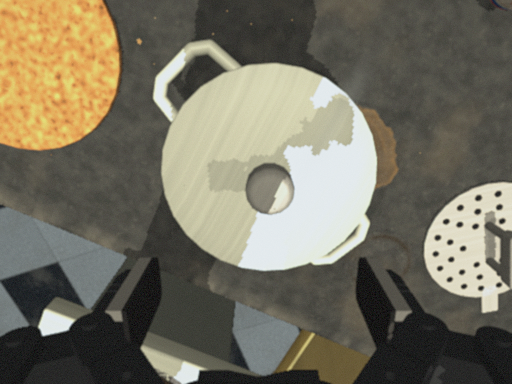

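>>> carry_out --deltas '[[[0.16,-0.22,-0.6,0,0,0,85],[0,0,-0.6,0,0,0,85],[0,0,-0.6,0,0,0,85],[0,0,-0.6,0,0,0,85],[0,0,-0.6,0,0,0,85],[0,0,0,0,0,0,85]]]'

```text
clock: 2.37
tool_pos: [0.4641, -0.0127, 0.135]
orientation: [0.0, 0.975, 0.223, -0.001]
force: [0.2, 0.3, -1.0]
finger_gap: 0.085
```

>>> carry_out --deltas '[[[0,0.28,0,0,0,0,85],[0,0,-0.4,0,0,0,85],[0,0,-0.4,0,0,0,85],[0,0,0,0,0,0,85]]]'

```text
clock: 2.7
tool_pos: [0.4647, -0.0064, 0.1131]
orientation: [0.001, 0.976, 0.22, -0.001]
force: [-0.5, 0.8, -1.1]
finger_gap: 0.0852
```

>>> carry_out --deltas '[[[0,0.06,-0.12,0,0,0,60],[0,0,0,0,0,0,40],[0,0,0,0,0,0,25],[0,0,0,0,0,0,25],[0,0,0,0,0,0,25],[0,0,0,0,0,0,25]]]' --force 60

```text
clock: 3.2
tool_pos: [0.4664, -0.0042, 0.1135]
orientation: [0.002, 0.976, 0.219, 0.002]
force: [0.2, -0.1, -5.7]
finger_gap: 0.0339
```

>>> carry_out --deltas '[[[0,0,0.2,0,0,0,25],[0,0,0.4,0,0,0,25],[0,0,0.5,0,0,0,25],[0,0,0.5,0,0,0,25],[0,0,0.5,0,0,0,25],[0,0,0.5,0,0,0,25],[0,0,0,0,0,0,25]]]'

```text
clock: 3.78
tool_pos: [0.4604, -0.0048, 0.1924]
orientation: [0.0, 0.976, 0.22, -0.005]
force: [0.8, 0.5, -6.4]
finger_gap: 0.0335
```

```bash
python3 - <<'E'
from fit import *
st,im=save('side','s2'); print(st['tool_pos'],yaw(st)[0],st['force'],st['finger_gap'])
E
```

```text
[ 0.46043081 -0.00475672  0.19237403] -64.63643202168785 [ 0.82924871  0.45926747 -6.39319528] 0.033518605506993746
```

View pics/s2.png

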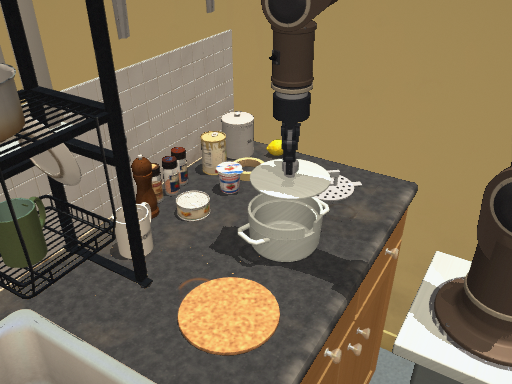

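>>> carry_out --deltas '[[[0,0.4,0,0,0,0,25],[0,0.8,0,0,0,0,25],[0,1,0,0,0,0,25],[-0.1,1,0,0,0,0,25],[-0.1,1,0,0,0,0,25],[-0.1,1,0,0,0,0,25],[-0.1,1,0,0,0,0,25],[0,0.6,0,0,0,0,25]]]'

```text
clock: 4.5
tool_pos: [0.4405, 0.1978, 0.1815]
orientation: [0.002, 0.977, 0.212, -0.013]
force: [0.8, 0.2, -6.7]
finger_gap: 0.0337
```

>>> carry_out --deltas '[[[0,0.7,0,0,0,0,25],[0,0.5,0,0,0,0,25],[0,0,0,0,0,0,25]]]'

```text
clock: 4.75
tool_pos: [0.4369, 0.2398, 0.1774]
orientation: [0.001, 0.976, 0.216, -0.015]
force: [0.0, -1.1, -6.0]
finger_gap: 0.0337
```

>>> carry_out --deltas '[[[0.3,0.6,-0.5,0.03,-0.25,0,25],[0,0,-0.6,0,0,0,25],[0,0,-0.6,0,0,0,25],[0,0,0,0,0,0,25]]]'

```text
clock: 5.08
tool_pos: [0.4439, 0.2575, 0.1205]
orientation: [0.003, 0.976, 0.217, -0.004]
force: [-1.1, -1.4, -7.7]
finger_gap: 0.0337
```

```bash
cat > s.py <<'E'
from h import *
st=bot.get_state(); y,R=yaw(st); print(st['clock'],st['tool_pos'].round(4),'jawyaw',y.round(2),'z',R[:,2].round(4),st['force'].round(1),round(st['finger_gap'],4),'j7',st['joint_pos'][6].round(2))
E
python3 s.py
```

```text
5.0833 [0.4439 0.2575 0.1205] jawyaw -64.93 z [-0.0072 -0.0073 -0.9999] [-1.1 -1.4 -7.7] 0.0337 j7 -2.0
```

>>> carry_out --deltas '[[[0.08,0.05,-0.5,0,0,0,25],[0,0,-0.5,0,0,0,25],[0,0,-0.5,0,0,0,25],[0,0,-0.4,0,0,0,25],[0,0,-0.3,0,0,0,25],[0,0,0,0,0,0,25]]]'

```text
clock: 5.58
tool_pos: [0.4454, 0.2543, 0.0501]
orientation: [0.005, 0.976, 0.216, -0.007]
force: [0.1, -0.3, -7.5]
finger_gap: 0.0343
```

```bash
python3 s.py
```

```text
5.5833 [0.4454 0.2543 0.0501] jawyaw -65.1 z [-0.0126 -0.012  -0.9998] [ 0.1 -0.3 -7.5] 0.0343 j7 -2.06
```

>>> carry_out --deltas '[[[0.03,0.15,-0.2,0.1,-0.1,0,25],[0,0,-0.15,0,0,0,25],[0,0,-0.1,0,0,0,25],[0,0,-0.05,0,0,0,25]]]'

```text
clock: 5.92
tool_pos: [0.4474, 0.2583, 0.0358]
orientation: [0.001, 0.977, 0.215, -0.001]
force: [0.3, 0.4, -6.8]
finger_gap: 0.0342
```

```bash
python3 s.py
```

```text
5.9167 [0.4474 0.2583 0.0358] jawyaw -65.17 z [-0.0012 -0.0019 -1.    ] [ 0.3  0.4 -6.8] 0.0342 j7 -2.09
```

>>> carry_out --deltas '[[[0,0,-0.06,0,0,0,25],[0,0,-0.06,0,0,0,25],[0,0,-0.03,0,0,0,25]]]'

```text
clock: 6.17
tool_pos: [0.4479, 0.2584, 0.0344]
orientation: [0.002, 0.977, 0.215, -0.0]
force: [0.5, -0.9, -5.6]
finger_gap: 0.0339
```

>>> carry_out --deltas '[[[0,0,-0.08,0,0,0,25],[0,0,-0.08,0,0,0,25],[0,0,0,0,0,0,25]]]'

```text
clock: 6.42
tool_pos: [0.4484, 0.2586, 0.0354]
orientation: [0.003, 0.977, 0.215, 0.001]
force: [0.2, 0.2, -6.5]
finger_gap: 0.0336
```

>>> carry_out --deltas '[[[0,0,-0.15,0,0,0,25],[0,0,-0.15,0,0,0,25],[0,0,-0.1,0,0,0,25]]]'

```text
clock: 6.67
tool_pos: [0.4503, 0.2594, 0.0327]
orientation: [0.005, 0.977, 0.214, 0.005]
force: [-13.4, -7.0, 29.3]
finger_gap: 0.0336
```

```bash
python3 s.py; python3 - <<'E'
from fit import *
st,im=save('side','s3',(150,200,310,370),4)
E
```

```text
6.6667 [0.4503 0.2594 0.0327] jawyaw -65.25 z [ 0.0119 -0.0078 -0.9999] [-13.4  -7.   29.3] 0.0336 j7 -2.11
```

View pics/s3.png

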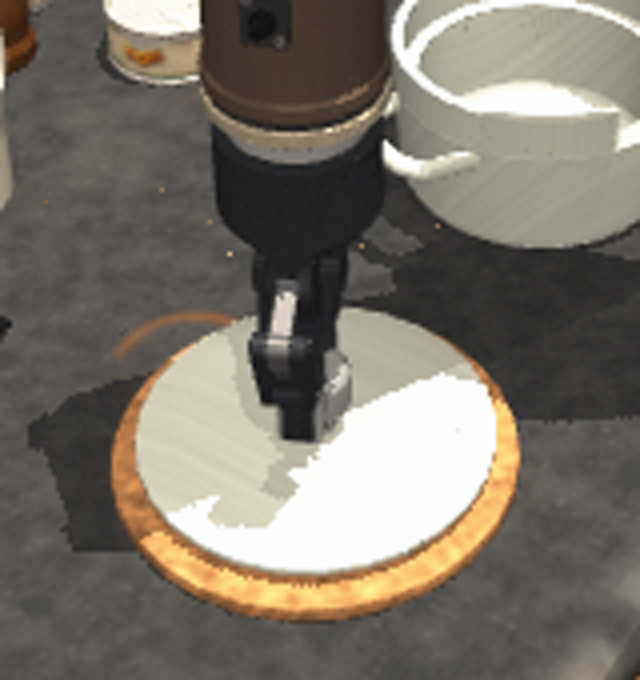

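In contact (29 N), the lid centred on the trivet. Open.

>>> carry_out --deltas '[[[0,0,0.03,0,0,0,40],[0,0,0,0,0,0,60],[0,0,0,0,0,0,85],[0,0,0,0,0,0,85],[0,0,0,0,0,0,85],[0,0,0,0,0,0,85]]]'

```text
clock: 7.22
tool_pos: [0.4539, 0.2618, 0.0364]
orientation: [0.004, 0.977, 0.214, 0.009]
force: [-0.2, -1.3, -0.7]
finger_gap: 0.0851
```

>>> carry_out --deltas '[[[0,0,0.4,0,0,0,85],[0,0,0.7,0,0,0,85],[0,0,0.8,0,0,0,85],[0,0,0.8,0,0,0,85],[0,0,0.8,0,0,0,85],[0,0,0.8,0,0,0,85],[0,0,0.8,0,0,0,85]]]'

```text
clock: 7.8
tool_pos: [0.4486, 0.2596, 0.193]
orientation: [0.005, 0.976, 0.216, 0.002]
force: [0.1, 0.1, -0.2]
finger_gap: 0.085
```

```bash
python3 s.py; python3 - <<'E'
from fit import *
st,im=save('side','s4')
E
```

```text
7.8 [0.4486 0.2596 0.193 ] jawyaw -65.11 z [ 0.0067 -0.0079 -0.9999] [ 0.1  0.1 -0.2] 0.085 j7 -1.95
```

View pics/s4.png

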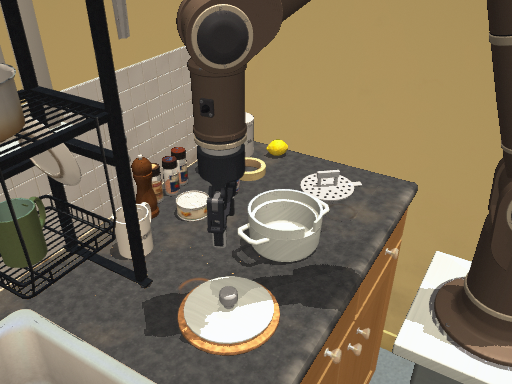

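>>> carry_out --deltas '[[[0.05,-1,0.1,0,0,0.2,85],[0.05,-1,0.1,0,0,0.2,85],[0.05,-1,0.1,0,0,0.2,85],[0.05,-1,0,0,0,0.2,85],[0.05,-1,0,0,0,0.2,85],[0.05,-1,0,0,0,0.2,85],[0.05,-1,0,0,0,0.2,85],[0.05,-1,0,0,0,0.2,85]]]'

```text
clock: 8.52
tool_pos: [0.4612, 0.0225, 0.2168]
orientation: [-0.0, 0.951, 0.308, 0.012]
force: [0.5, 0.3, -0.5]
finger_gap: 0.0851
```

>>> carry_out --deltas '[[[0.05,-1,0,0,0,0.2,85],[0.05,-1,0,0,0,0.2,85],[0.05,-1,0,0,0,0.2,85],[0.05,-1,0,0,0,0.2,85],[0.05,-0.8,0,0,0,0,85],[0,-0.5,0,0,0,0,85],[0,0,0,0,0,0,85]]]'

```text
clock: 9.1
tool_pos: [0.4664, -0.1509, 0.221]
orientation: [0.001, 0.938, 0.347, 0.014]
force: [-0.7, 0.8, 0.3]
finger_gap: 0.085
```

```bash
python3 s.py; python3 - <<'E'
from fit import *
st,im=save('top','t5',(110,190,430,290),2.5)
E
```

```text
9.1 [ 0.4664 -0.1509  0.221 ] jawyaw -49.39 z [ 0.0264  0.0083 -0.9996] [-0.7  0.8  0.3] 0.085 j7 -0.71
```

View pics/t5.png

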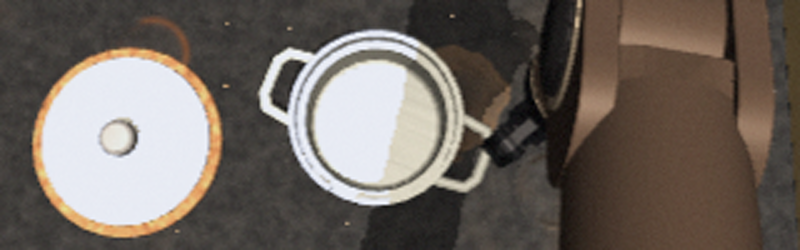

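>>> carry_out --deltas '[[[0.1,-1,0,-0.05,0.15,0,85],[0.1,-1,0,0,0.1,0,85],[0.1,-1,0,0,0,0,85],[0.1,-0.9,0,0,0,0,85],[0.1,-0.5,0,0,0,0,85],[0,0,0,0,0,0,85],[0,0,0,0,0,0,85]]]'

```text
clock: 9.73
tool_pos: [0.4841, -0.2753, 0.2234]
orientation: [-0.004, 0.935, 0.354, 0.002]
force: [-0.6, 0.4, 0.9]
finger_gap: 0.0853
```

```bash
python3 s.py; python3 - <<'E'
from fit import *
st,im=save('top','t6'); b=cv2.imread('pics/t6_full.png')
cv2.imwrite('pics/t6z.png',cv2.resize(b[190:285,215:310],None,fx=6,fy=6,interpolation=cv2.INTER_CUBIC))
st,im=save('wrist','w6')
print(w2px('wrist',[[.4815,-.2885,.052],[.4815,-.2885,.005]],st).round(1))
E
```

```text
9.7333 [ 0.4841 -0.2753  0.2234] jawyaw -48.59 z [ 0.0016  0.0088 -1.    ] [-0.6  0.4  0.9] 0.0853 j7 -0.5
[[268.4 178.4]
 [267.4 165.8]]
```

View pics/t6z.png

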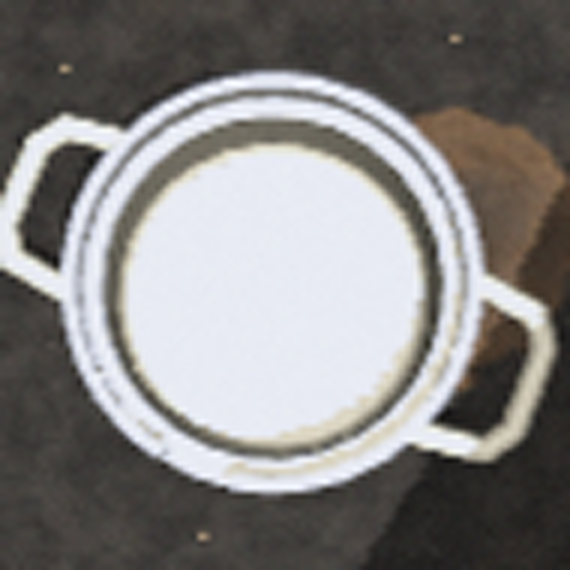

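View pics/w6.png

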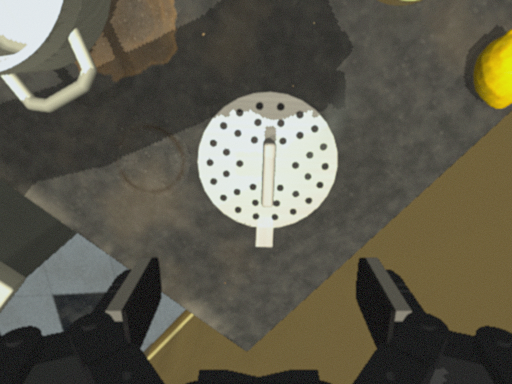

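>>> carry_out --deltas '[[[-0.05,-0.45,-0.8,-0.08,0,-0.35,85],[0,0,-0.8,0,0,0,85],[0,0,-0.8,0,0,0,85],[0,0,-0.8,0,0,0,85],[0,0,-0.8,0,0,0,85],[0,0,0,0,0,0,85]]]'

```text
clock: 10.33
tool_pos: [0.4859, -0.277, 0.1036]
orientation: [0.001, 0.94, 0.342, 0.005]
force: [-1.7, 1.1, -0.4]
finger_gap: 0.0848
```

```bash
python3 s.py; python3 - <<'E'
from fit import *
print(px2w('top',248,267,.08),px2w('top',248,267,.095))
st,im=save('wrist','w7')
print(w2px('wrist',[[.4815,-.2885,.052],[.4815,-.2885,.005]],st).round(1))
E
```

```text
10.3333 [ 0.4859 -0.277   0.1036] jawyaw -49.96 z [ 9.6e-03  5.0e-04 -1.0e+00] [-1.7  1.1 -0.4] 0.0848 j7 -0.57
[0.39209025 0.02486034 0.08      ] [0.39175542 0.02426585 0.095     ]
[[267.9 234.2]
 [265.9 206.5]]
```

View pics/w7.png

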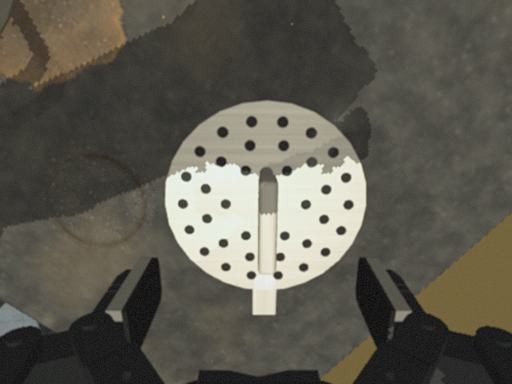

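>>> carry_out --deltas '[[[0,-0.3,0,0,0.1,-0.1,85],[0,0,0,0,0,0,85],[0,0,0,0,0,0,85]]]'

```text
clock: 10.63
tool_pos: [0.4895, -0.2854, 0.1099]
orientation: [0.001, 0.941, 0.339, 0.002]
force: [-0.6, 0.0, -0.8]
finger_gap: 0.0849
```

```bash
python3 s.py; python3 - <<'E'
from fit import *
def win(x0,y0,x1,y1):
    w=np.zeros((384,512),bool); w[y0:y1,x0:x1]=1; return w
st,im=save('wrist','w8'); 
print(w2px('wrist',[[.4815,-.2885,.052],[.4815,-.2885,.005]],st).round(1))
m=(im.min(2)>100); m=cv2.morphologyEx((m&win(150,60,380,330)).astype(np.uint8),cv2.MORPH_OPEN,np.ones((5,5)))
c=big(m); print(len(c),fit('wrist',c,.005,(.4815,-.2885),.0755,st))
P=np.array([px2w('wrist',u,v,.005,st)[:2] for u,v in c]); f=fit('wrist',c,.005,(.4815,-.2885),.0755,st)[0]
far=P[np.hypot(*(P-f[:2]).T)>.093]; print(far.mean(0),np.degrees(np.arctan2(*(f[:2]-far.mean(0))[::-1])))
E
```

```text
10.6333 [ 0.4895 -0.2854  0.1099] jawyaw -50.41 z [ 0.004  -0.0015 -1.    ] [-0.6  0.  -0.8] 0.0849 j7 -0.56
[[254.2 225.6]
 [254.6 199.5]]
590 (array([ 0.4824, -0.2873,  0.075 ]), np.float64(0.0003))
[ 0.40727941 -0.34948803] 39.619407530945466
```

>>> carry_out --deltas '[[[-0.25,-0.05,-0.5,0,0,0,85],[0,0,-0.6,0,0,0,85],[0,0,-0.5,0,0,0,85],[0,0,0,0,0,0,85],[0,0,0,0,0,0,85]]]'

```text
clock: 11.1
tool_pos: [0.486, -0.2899, 0.0678]
orientation: [0.007, 0.941, 0.338, 0.006]
force: [-0.3, -0.4, -0.7]
finger_gap: 0.0848
```

```bash
python3 s.py
```

```text
11.1 [ 0.486  -0.2899  0.0678] jawyaw -50.51 z [ 0.0155 -0.0084 -0.9998] [-0.3 -0.4 -0.7] 0.0848 j7 -0.58
```

>>> carry_out --deltas '[[[-0.13,0.06,-0.4,0.08,0.15,0,85],[0,0,-0.4,0,0,0,85],[0,0,-0.4,0,0,0,85],[0,0,-0.2,0,0,0,85],[0,0,0,0,0,0,85]]]'

```text
clock: 11.52
tool_pos: [0.4838, -0.289, 0.0253]
orientation: [0.001, 0.941, 0.338, 0.001]
force: [-1.0, -0.0, -0.1]
finger_gap: 0.0851
```

```bash
python3 s.py
```

```text
11.5167 [ 0.4838 -0.289   0.0253] jawyaw -50.54 z [ 0.0029 -0.0017 -1.    ] [-1.  -0.  -0.1] 0.0851 j7 -0.59
```

>>> carry_out --deltas '[[[0,0,0,0,0,0,60],[0,0,0,0,0,0,40],[0,0,0,0,0,0,20],[0,0,0,0,0,0,5],[0,0,0,0,0,0,5],[0,0,0,0,0,0,5],[0,0,0,0,0,0,5]]]' --force 60

```text
clock: 12.1
tool_pos: [0.4842, -0.2889, 0.0257]
orientation: [0.001, 0.941, 0.338, 0.001]
force: [-0.4, -0.7, -1.6]
finger_gap: 0.0105
```

```bash
python3 s.py
```

```text
12.1 [ 0.4842 -0.2889  0.0257] jawyaw -50.52 z [ 0.0031 -0.0017 -1.    ] [-0.4 -0.7 -1.6] 0.0105 j7 -0.59
```

>>> carry_out --deltas '[[[0,0,0.3,0,0,0,5],[0,0,0.6,0,0,0,5],[0,0,0.8,0,0,0,5],[0,0,0.8,0,0,0,5],[0,0,0.8,0,0,0,5],[0,0,0.8,0,0,0,5],[0,0,0.8,0,0,0,5],[0,0,0,0,0,0,5]]]'

```text
clock: 12.77
tool_pos: [0.4801, -0.2865, 0.1803]
orientation: [-0.001, 0.941, 0.338, -0.001]
force: [0.3, 0.5, -1.0]
finger_gap: 0.0109
```

```bash
python3 s.py; python3 -c "
from h import *
save('side','s9')"
```

```text
12.7667 [ 0.4801 -0.2865  0.1803] jawyaw -50.47 z [-0.0029  0.0021 -1.    ] [ 0.3  0.5 -1. ] 0.0109 j7 -0.53
```

View pics/s9.png

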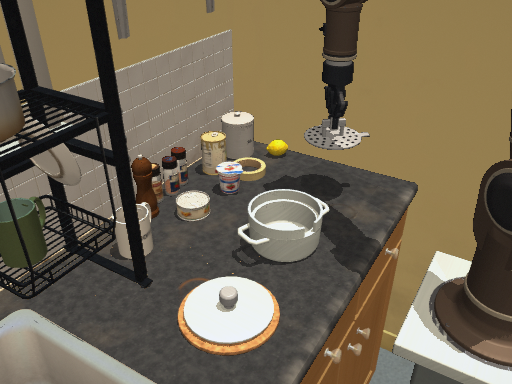

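>>> carry_out --deltas '[[[0,0.3,0,0,0,-0.5,5],[0,0.6,0,0,0,-0.9,5],[-0.05,0.8,0,0,0,-1,5],[-0.05,0.8,0,0,0,-1,5],[-0.05,0.8,0,0,0,-1,5],[-0.05,0.8,0,0,0,-1,5],[-0.05,0.8,0,0,0,-1,5],[-0.05,0.8,0,0,0,-1,5]]]'

```text
clock: 13.48
tool_pos: [0.4622, -0.1145, 0.1719]
orientation: [-0.004, 0.998, -0.064, -0.006]
force: [-0.1, 0.6, -1.1]
finger_gap: 0.011
```

```bash
python3 s.py; python3 - <<'E'
from fit import *
T=cv2.imread('pics/t6_full.png')
w=np.zeros((384,512),bool); w[195:280,222:300]=1
c=big((T.min(2)>150)&w); c=c[abs(np.hypot(c[:,0]-260.5,c[:,1]-237)-34.5)<3.5]
c=c[(c[:,1]<232)|(c[:,1]>240)]
print(len(c),fit('top',c,.095,(.463,-.006),.085))
E
```

```text
13.4833 [ 0.4622 -0.1145  0.1719] jawyaw -97.39 z [-0.0118  0.0088 -0.9999] [-0.1  0.6 -1.1] 0.011 j7 -1.61
188 (array([ 0.4659, -0.0037,  0.0842]), np.float64(0.0006))
```

>>> carry_out --deltas '[[[0,0.8,0,-0.08,-0.1,-0.7,5],[0,0.8,0,0,0,-0.7,5],[0,0.8,0,0,0,-0.5,5],[0,0.6,0,0,0,-0.3,5],[0,0.3,0,0,0,0,5],[0,0,0,0,0,0,5],[0,0,0,0,0,0,5]]]'

```text
clock: 14.07
tool_pos: [0.4545, -0.0046, 0.1658]
orientation: [-0.0, 0.983, -0.184, -0.007]
force: [-1.2, -0.7, -2.2]
finger_gap: 0.0108
```

```bash
python3 s.py; python3 -c "
from h import *
save('wrist','w10');save('side','s10',(220,100,360,270),4)"
```

```text
14.0667 [ 0.4545 -0.0046  0.1658] jawyaw -111.19 z [-0.0129  0.0031 -0.9999] [-1.2 -0.7 -2.2] 0.0108 j7 -2.09
```

View pics/w10.png

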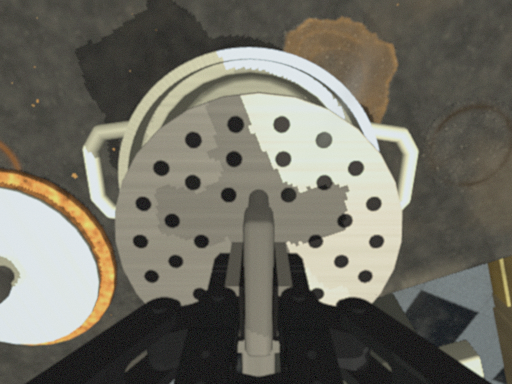

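View pics/s10.png

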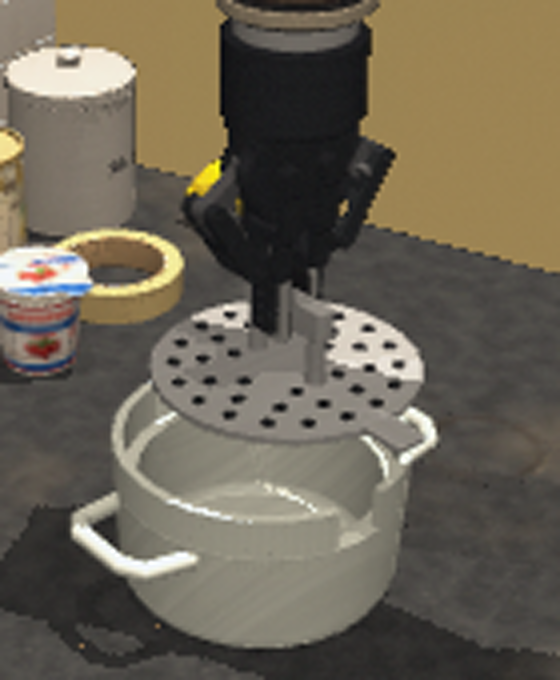

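```bash
cat > wf.py <<'E'
from fit import *
import sys
def run(name,zp,st):
    im=cv2.imread(f'pics/{name}_full.png'); g=cv2.GaussianBlur(cv2.cvtColor(im,cv2.COLOR_BGR2GRAY),(3,3),0)
    e=cv2.Canny(g,40,110); v,u=np.nonzero(e)
    def arc(z,c0,r,tol,lo,hi):
        W=np.array([px2w('wrist',a,b,z,st)[:2] for a,b in zip(u,v)])
        c=np.array(c0)
        for t in (tol,tol/2,tol/3):
            d=W-c; rr=np.hypot(*d.T); an=np.degrees(np.arctan2(d[:,1],d[:,0]))
            k=(abs(rr-r)<t)&(an>lo)&(an<hi)
            s=least_squares(lambda p:np.hypot(*(W[k]-p).T)-r,c,loss='soft_l1',f_scale=.0007); c=s.x
        return c.round(4),int(k.sum()),np.median(abs(s.fun)).round(4)
    tp=st['tool_pos'][:2]
    print('plate',arc(zp,tp,.0755,.008,-80,80)); print('pot',arc(.095,(.465,-.004),.085,.01,-60,60)); print('tcp',tp)
E
python3 - <<'E'
from wf import *
st=bot.get_state(); st['tool_pos']=np.array(st['tool_pos']); 
print(st['tool_pos'],yaw(st)[1][:,2])
run('w10',st['tool_pos'][2]-.0207,st)
E
```

```text
[ 0.45470717 -0.0054285   0.16590035] [-0.01259336  0.0030179  -0.99991615]
plate (array([ 0.4543, -0.0045]), 846, np.float64(0.001))
pot (array([ 0.4593, -0.0028]), 583, np.float64(0.001))
tcp [ 0.45470717 -0.0054285 ]
```

>>> carry_out --deltas '[[[0.28,0,0,-0.03,-0.12,-0.12,5],[0,0,-0.4,0,0,0,5],[0,0,-0.4,0,0,0,5],[0,0,0,0,0,0,5],[0,0,0,0,0,0,5]]]'

```text
clock: 14.58
tool_pos: [0.4661, -0.0108, 0.1414]
orientation: [0.001, 0.981, -0.196, 0.003]
force: [0.6, 0.4, -2.2]
finger_gap: 0.0108
```

```bash
python3 s.py; cat > ov.py <<'E'
from wf import *
def circ(c,r,z,n=120):
    a=np.linspace(0,2*np.pi,n); return np.c_[c[0]+r*np.cos(a),c[1]+r*np.sin(a),np.full(n,z)]
def disc(c,r,z,yawd,w,l):  # plate with tongue at -x
    y=np.radians(yawd); R=np.array([[np.cos(y),-np.sin(y)],[np.sin(y),np.cos(y)]])
    a=np.linspace(-np.pi+.13,np.pi-.13,100); p=np.r_[np.c_[r*np.cos(a),r*np.sin(a)],[[-l,w/2],[-l,-w/2]]]
    p=np.r_[p,p[:1]]@R.T+c; return np.c_[p,np.full(len(p),z)]
def draw(n,name,items,crop,k,st=None):
    im=cv2.imread(f'pics/{name}_full.png'); im=cv2.resize(im[crop[1]:crop[3],crop[0]:crop[2]],None,fx=k,fy=k,interpolation=cv2.INTER_CUBIC)
    for X,col in items:
        p=(w2px(n,X,st)+.5-np.array(crop[:2]))*k
        cv2.polylines(im,[np.round(p).astype(int)],False,col,1,cv2.LINE_AA)
    cv2.imwrite(f'pics/{name}_ov.png',im)
E
python3 - <<'E'
from ov import *
st,_=save('wrist','w11'); save('side','s11')
run('w11',st['tool_pos'][2]-.0207,st)
tp=st['tool_pos']; zt=tp[2]-.0207; pc=(.4645,-.0045)
pl=np.array([tp[0],tp[1]+.002])
items=[(circ(pc,.085,.095),(0,0,255)),(circ(pc,.079,.095),(0,0,255)),(disc(pc,.079,.07,-22,.030,.085),(255,0,0)),(disc(pl,.0755,zt,yaw(st)[0]+90,.02,.1),(0,255,0))]
draw('side','s11',items,(220,130,360,270),4.2); draw('wrist','w11',items,(0,0,512,384),1.5,st)
E
```

```text
14.5833 [ 0.4661 -0.0108  0.1414] jawyaw -112.6 z [ 0.0047 -0.0022 -1.    ] [ 0.6  0.4 -2.2] 0.0108 j7 -2.13
plate (array([ 0.4675, -0.0098]), 1053, np.float64(0.0016))
pot (array([ 0.459 , -0.0048]), 815, np.float64(0.0016))
tcp [ 0.4661279 -0.0107863]
```

View pics/s11_ov.png

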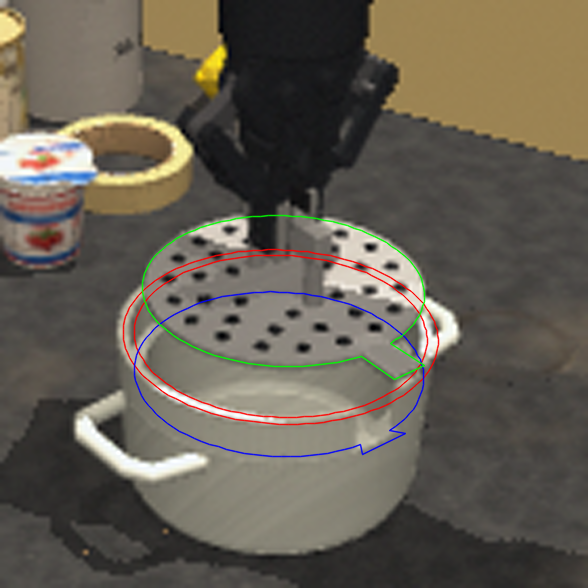

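View pics/w11_ov.png

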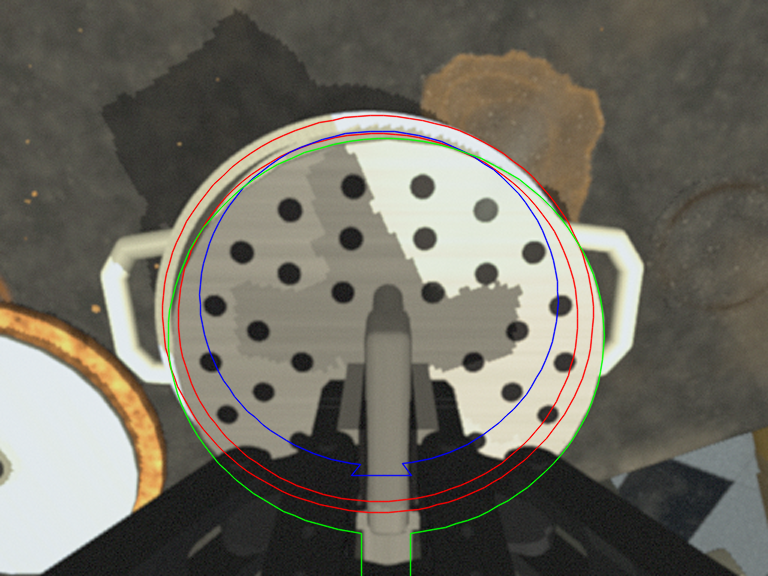

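>>> carry_out --deltas '[[[0,0.2,0,0,0.04,0.1,5],[0,0,0,0,0,0,5],[0,0,0,0,0,0,5]]]'

```text
clock: 14.93
tool_pos: [0.4671, -0.0044, 0.1431]
orientation: [0.001, 0.982, -0.191, 0.001]
force: [-0.2, 0.6, -2.5]
finger_gap: 0.011
```

```bash
python3 s.py; python3 - <<'E'
from ov import *
st,_=save('wrist','w12'); save('side','s12')
tp=st['tool_pos']; zt=tp[2]-.0207; pc=(.4658,-.0037)
pl=np.array([tp[0],tp[1]+.0015])
items=[(circ(pc,.085,.095),(0,0,255)),(circ(pc,.079,.095),(0,0,255)),(disc(pl,.0755,zt,yaw(st)[0]+90,.02,.1),(0,255,0))]
draw('side','s12',items,(220,130,360,270),4.2); draw('wrist','w12',items,(0,0,512,384),1.5,st)
E
```

```text
14.9333 [ 0.4671 -0.0044  0.1431] jawyaw -111.99 z [ 0.0026 -0.0021 -1.    ] [-0.2  0.6 -2.5] 0.011 j7 -2.13
```

View pics/s12_ov.png

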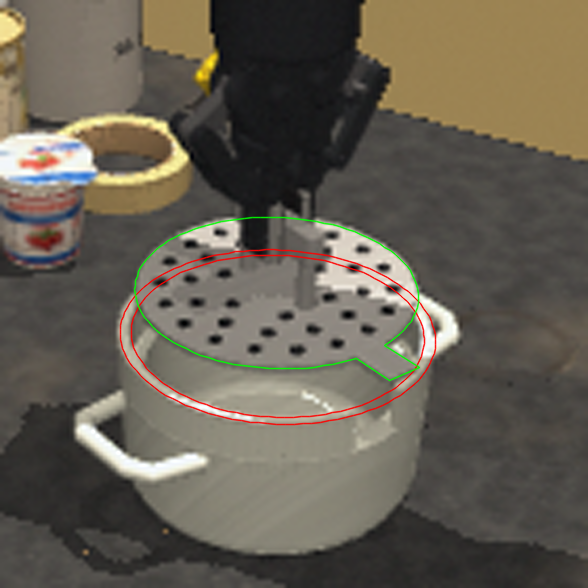

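View pics/w12_ov.png

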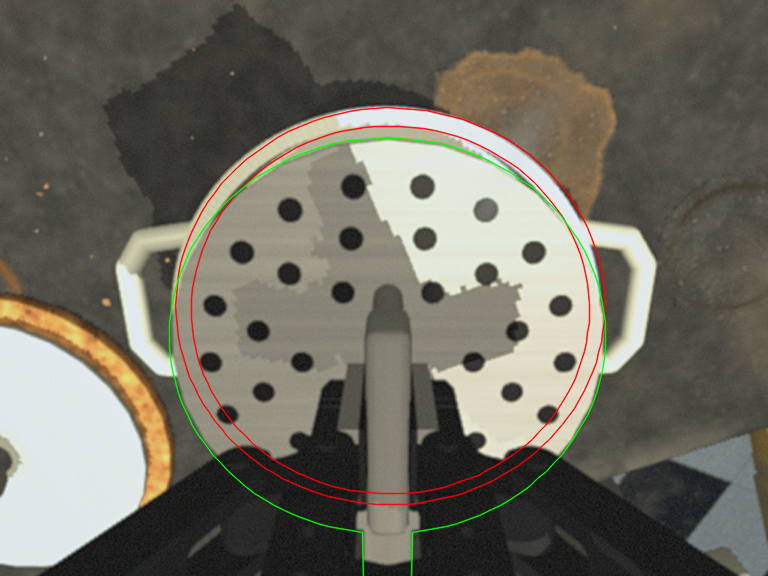

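>>> carry_out --deltas '[[[-0.03,-0.03,-0.25,0,0,0,5],[0,0,-0.2,0,0,0,5],[0,0,0,0,0,0,5],[0,0,0,0,0,0,5]]]'

```text
clock: 15.37
tool_pos: [0.4661, -0.0054, 0.1283]
orientation: [0.001, 0.982, -0.191, 0.002]
force: [1.2, 0.1, -2.3]
finger_gap: 0.0109
```

```bash
python3 s.py; python3 - <<'E'
from ov import *
st,_=save('wrist','w13'); save('side','s13')
tp=st['tool_pos']; zt=tp[2]-.0207; pc=(.4658,-.0037)
pl=np.array([tp[0],tp[1]+.0015])
items=[(circ(pc,.085,.095),(0,0,255)),(circ(pc,.079,.095),(0,0,255)),(disc(pl,.0755,zt,yaw(st)[0]+90,.02,.1),(0,255,0))]
draw('side','s13',items,(220,130,360,270),4.2); draw('wrist','w13',items,(0,0,512,384),1.5,st)
E
```

```text
15.3667 [ 0.4661 -0.0054  0.1283] jawyaw -111.97 z [ 0.0034 -0.0022 -1.    ] [ 1.2  0.1 -2.3] 0.0109 j7 -2.13
```

View pics/s13_ov.png

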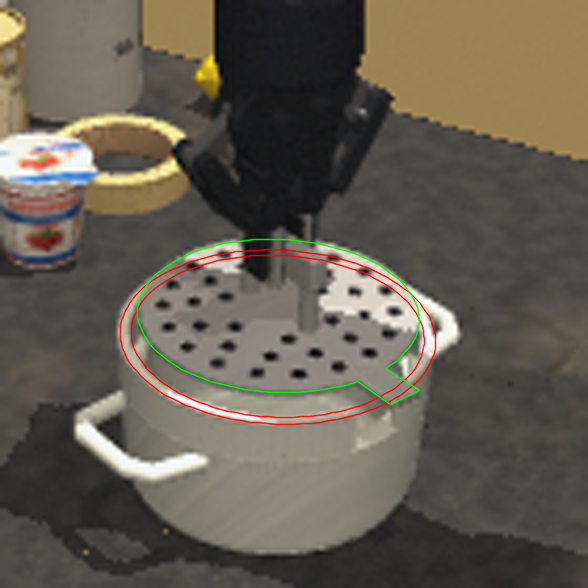

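View pics/w13_ov.png

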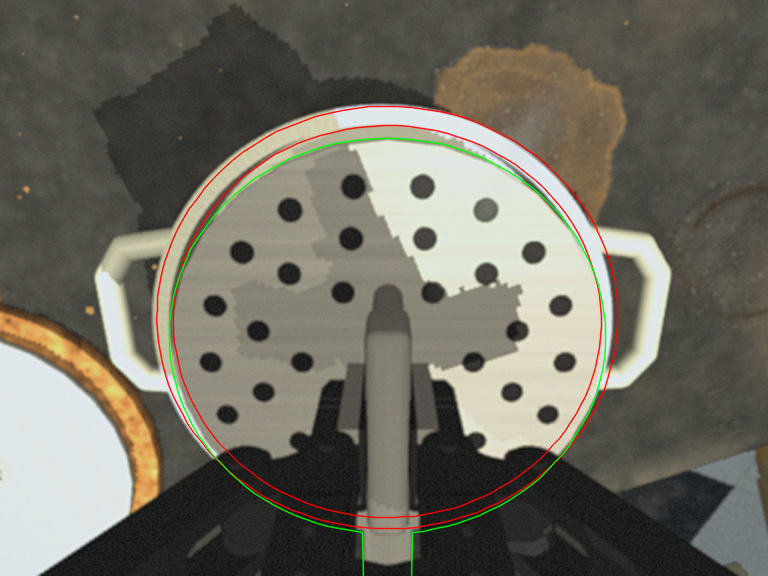

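>>> carry_out --deltas '[[[0.03,0.04,-0.2,0,0,0,5],[0,0.01,-0.25,0,0,0,5],[0,0,-0.2,0,0,0,5],[0,0,0,0,0,0,5]]]'

```text
clock: 15.8
tool_pos: [0.4675, -0.0037, 0.1075]
orientation: [0.001, 0.982, -0.191, 0.003]
force: [-1.1, -0.2, -2.8]
finger_gap: 0.0108
```

```bash
python3 s.py; python3 - <<'E'
from ov import *
st,_=save('wrist','w14'); save('side','s14',(220,130,360,270),4.2)
E
```

```text
15.8 [ 0.4675 -0.0037  0.1075] jawyaw -111.99 z [ 0.0047 -0.0021 -1.    ] [-1.1 -0.2 -2.8] 0.0108 j7 -2.15
```

View pics/s14.png

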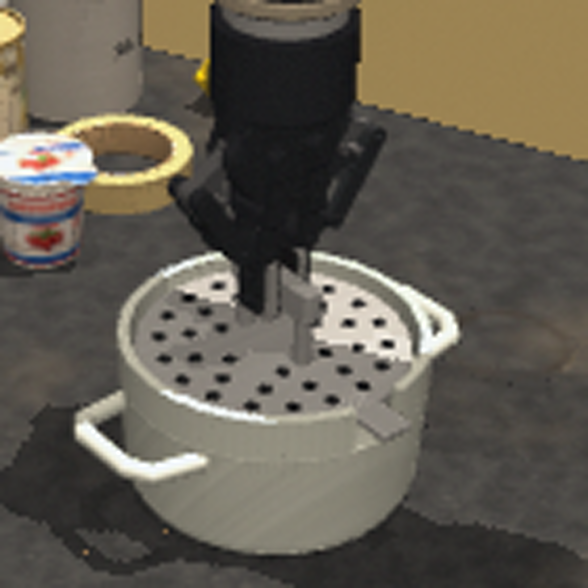

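View pics/w14.png

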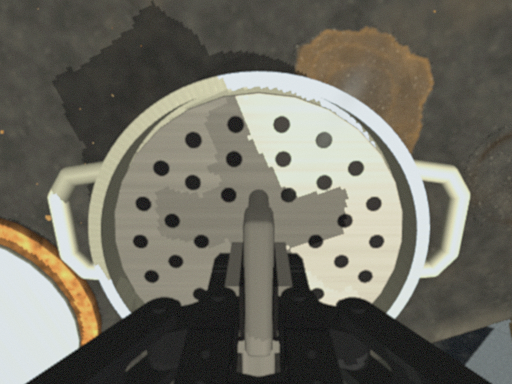

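>>> carry_out --deltas '[[[0,0,-0.2,0,0,0,5],[0,0,-0.2,0,0,0,5],[0,0,-0.12,0,0,0,5]]]'

```text
clock: 16.15
tool_pos: [0.4692, -0.0036, 0.0955]
orientation: [0.001, 0.982, -0.191, 0.004]
force: [-29.8, -1.6, 94.1]
finger_gap: 0.0112
```

```bash
python3 s.py
```

```text
16.15 [ 0.4692 -0.0036  0.0955] jawyaw -112.03 z [ 0.0082 -0.0028 -1.    ] [-29.8  -1.6  94.1] 0.0112 j7 -2.16
```

>>> carry_out --deltas '[[[0,0,0.06,0,0,0,5]]]'

```text
clock: 16.23
tool_pos: [0.4695, -0.0036, 0.0981]
orientation: [0.001, 0.982, -0.191, 0.005]
force: [-1.0, -0.2, -2.5]
finger_gap: 0.011
```

```bash
python3 s.py; python3 -c "
from h import *
save('side','s15',(220,130,360,270),4.2)"
```

```text
16.2333 [ 0.4695 -0.0036  0.0981] jawyaw -112.03 z [ 0.0089 -0.0031 -1.    ] [-1.  -0.2 -2.5] 0.011 j7 -2.16
```

View pics/s15.png

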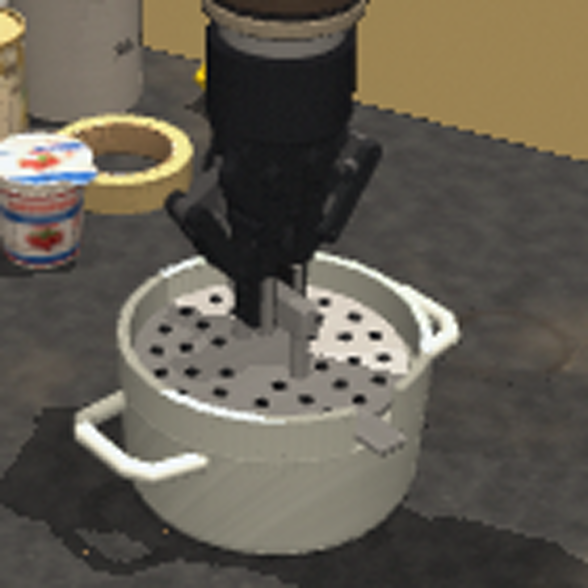

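>>> carry_out --deltas '[[[0,0,0,0,0,0,20],[0,0,0,0,0,0,40],[0,0,0,0,0,0,50],[0,0,0,0,0,0,50],[0,0,0,0,0,0,50]]]'

```text
clock: 16.7
tool_pos: [0.4706, -0.0036, 0.0978]
orientation: [0.0, 0.982, -0.191, 0.006]
force: [-0.3, -0.2, 0.7]
finger_gap: 0.0499
```

>>> carry_out --deltas '[[[0,0,0.3,0,0,0,50],[0,0,0.6,0,0,0,50],[0,0,0.8,0,0,0,50],[0,0,0.8,0,0,0,50],[0,0,0.8,0,0,0,50],[0,0,0.8,0,0,0,50],[0,0,0.8,0,0,0,50],[0,0,0,0,0,0,50]]]'

```text
clock: 17.37
tool_pos: [0.4672, -0.0031, 0.2531]
orientation: [0.0, 0.982, -0.19, 0.003]
force: [-0.6, -0.3, 0.4]
finger_gap: 0.0501
```

```bash
python3 s.py; python3 -c "
from h import *
save('wrist','w16');save('side','s16',(160,130,360,360),2.6)"
```

```text
17.3667 [ 0.4672 -0.0031  0.2531] jawyaw -111.96 z [ 0.0058 -0.0018 -1.    ] [-0.6 -0.3  0.4] 0.0501 j7 -2.09
```

View pics/s16.png

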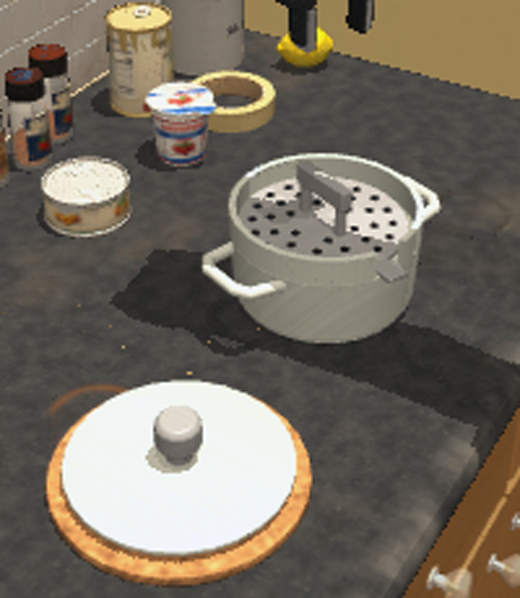

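View pics/w16.png

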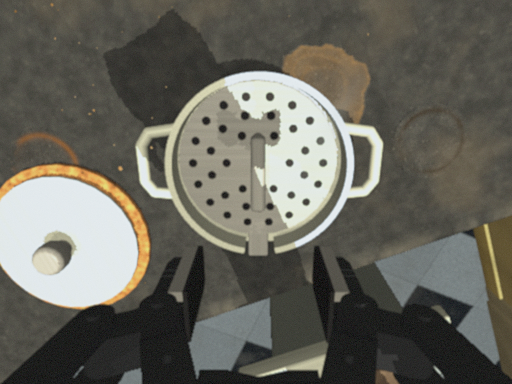

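```bash
python3 - <<'E'
from ov import *
pc=(.4658,-.0037)
items=[(circ(pc,.085,.095),(0,0,255)),(disc(pc,.0755,.075,-22,.02,.1),(0,255,0)),(disc(pc,.0755,.080,-22,.02,.1),(255,0,0)),(circ((.452,.26),.088,.024),(0,255,0)),(circ((.4467,.2595),.1,.01),(0,0,255))]
draw('side','s16',items,(160,130,360,360),2.6)
im=cv2.imread('pics/s16_full.png')
w=np.zeros((384,512),bool); w[260:362,165:290]=1
c=big((im.min(2)>170)&w); print('lid',fit('side',c,.024,(.45,.26),.088))
E
```

```text
lid (array([0.4459, 0.261 , 0.086 ]), np.float64(0.0005))
```

View pics/s16_ov.png

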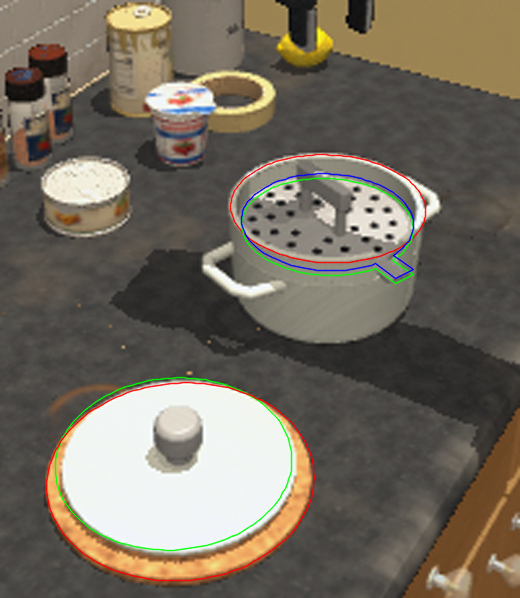

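```bash
python3 s.py; python3 -c "
from cell import workorder
print(workorder.sign_off())"
```

```text
17.4667 [ 0.4656 -0.0033  0.2494] jawyaw -111.97 z [ 0.0012 -0.002  -1.    ] [ 0.   0.6 -0.6] 0.05 j7 -2.09
the job is handed in; nothing more can be done
None
```

I set the lid knob up on the trivet, then turned the plate and lowered it into the pot with its tongue in the notch. Both are released, and I handed the job in at about 17.5 s. The hand-in gave no verdict.

**Last checks:**
- **Lid:** the side camera puts it about 2 mm from the trivet's centre.
- **Plate:** it looks flat on the ledge with its tongue in the notch. In the side picture the tongue sits about 1 pixel from where I predicted it. I did not measure its tilt or centring separately.
- **Surroundings:** the pot is upright and about where it was. The tub, tape roll and tin look unmoved in the last side picture; the mug was outside that crop, so I did not check it at the end.
- **Robot:** it is about 0.25 m above the worktop with its fingers open and force near zero.

**Firm contacts:** two touchdowns were harder than I intended. The lid met the trivet at about 29 N, and the plate met the ledge at a 94 N reading at the wrist, under the 120 N limit. I eased off at once after the plate's contact, before letting go.

**Disagreement:** the camera estimates of the pot's centre differed by a few mm. I used the top camera's fit of the rim, which matched the wrist picture.

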